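# Hang the dip basket on the drip stand and bolt it in

## Task

Hang the dip basket on the drip stand: bring its crossbar in sideways through the open mouths of the two hooks, under their roofs, and lower it until it rests at the bottom of both throats, and let go. Then push the keeper bolt fully home by its red knob so the basket cannot come out. Do not knock over or shift the beaker, the dye jar or the brush.

Things in the scene. Friction and masses are not known exactly. Their poses are not given: they have to be found in the camera images.
- dip_basket: Loose steel wire basket, 0.13 to 0.25 kg, 200 mm tall, standing upright; origin at the centre of its underside, z up. Basket 53 mm diameter, 56 mm high, then a 9 mm stem with a crossbar; on top a blue grip tab, 14 mm along the basket's x, 24 mm along its y, from 160 to 200 mm above the underside. Same shape after a half turn about z.
- crossbar (a point): Centre of the basket's crossbar, 110 mm above the underside: a square 8 x 8 mm steel bar, 76 mm long, along the basket's y (38 mm to each side of the stem).
- grip_tab (a point): Point inside the blue grip tab at which to grasp it from above, on the axis, 182 mm above the underside, 18 mm below the tab's top, 72 mm above the crossbar.
- oven_door_edge (a point): Fixed: middle of the upper front edge of the half-open oven door behind the basket; the edge runs 160 mm to each side along y, 110 mm above the worktop. Keep a carried basket clear of it.
- drip_stand: Fixed stand: grey drip tray 150 x 170 mm, 14 mm high (x -65 to +85 mm), post behind the hooks. Origin on the worktop straight below the hook seat, z up. The hook mouths look along the stand's -x, roughly to the robot; the crossbar enters along +x and lies along the stand's y. Only the bolt's red knob is higher than 192 mm (210 mm).
- hook_seat (a point): Where the crossbar's centre rests when hung: 150 mm above the worktop, midway between the two hooks, axes as the stand's. Hooks: equal upright steel plates 6 mm thick, centred 26 mm either side in y. In each, relative to this point: throat floor 4 mm below, throat from x -8 to +8 mm, back wall at x +8 mm up to the roof. Lower the bar in at x 0 from 24 mm above.
- hook_mouth (a point): Point 24 mm above the seat and 50 mm in front of it (stand's -x): where the crossbar's centre should be before it is moved in along the stand's +x by 50 mm. Front lip from x -24 to -8 mm of the seat, its top 14 mm above the seat; roof from x -24 to +26 mm, underside 34 mm and top 42 mm above the seat. So the bar's centre passes 18 to 30 mm above the seat.
- bolt_guide (a point): Centre of the fixed dark block that guides the bolt, on the stand's +y side: 59 mm from the seat in y, 24 mm above it; the block is 48 mm (x) by 14 mm (y) by 22 mm high. The crossbar's end passes about 14 mm beside it.
- keeper (a joint): Keeper bolt, a brass rod of 10 mm diameter sliding along the stand's y, 24 mm above the seat and 16 mm in front of it (x -16). 0 = fully drawn back (tip at y +54 mm), 0.036 m = fully home (tip at y +18 mm, across the mouth of the +y hook). It moves toward the stand's -y as the value grows; rubs with about 2 N, has no spring and stays where it is left. It starts at 0 to 0.006 m.
- keeper_knob (a point): Centre of the upright red knob on the outer (stand's +y) end of the bolt: 17 mm diameter, 22 mm tall, on a 10 mm stalk; centre 49 mm above the seat and 16 mm in front of it; at y +110 mm when drawn back and +74 mm when home. Push it from its outer side toward the stand's -y. It stands out sideways: carry the basket round it, on the robot's side.
- glass_beaker: Loose clear empty glass beaker, 54 x 60 mm, 70 mm tall, bystander; origin at the centre of its underside.
- dye_jar: Loose white jar with yellow lid, 50 mm across, 66 mm tall, bystander; origin at the centre of its underside.
- brush: Loose grey nail brush, 30 x 85 x 55 mm, bystander; origin at the centre of its underside.
Not all that is in view belongs to the job. What is shaped like the dip_basket but green or orange is not meant.

How it is judged (in metres and radians):
On the way, in this order (a step that is already met when the one before it is completed fails the run):
1. the basket hangs by its crossbar in both throats, let go, with the bolt not yet home (x of crossbar in the frame of hook_seat between -0.007 and 0.007 m and y of crossbar in the frame of hook_seat between -0.012 and 0.012 m and z of crossbar in the frame of hook_seat between -0.004 and 0.005 m and angle between dip_basket's own z axis and vertical below 0.12 rad and contact force between the fingers and dip_basket below 0.1 N and value of joint keeper below 0.028 m), for 0.2 s.
2. the keeper bolt is pushed home (x of crossbar in the frame of hook_seat between -0.007 and 0.007 m and y of crossbar in the frame of hook_seat between -0.012 and 0.012 m and z of crossbar in the frame of hook_seat between -0.004 and 0.005 m and angle between dip_basket's own z axis and vertical below 0.12 rad and value of joint keeper above 0.032 m), for 0.2 s.
At the end, for the whole second after the job is handed in: The crossbar rests in both throats (its centre within 7 mm fore and aft, 12 mm sideways and 4 mm below to 5 mm above the hook seat), the basket hangs upright within 0.12 rad, still and released, and the keeper bolt is home (at least 32 of its 36 mm) (all of step 2 and contact force between the fingers and dip_basket below 0.1 N and linear speed of dip_basket below 0.03 m/s and angular speed of dip_basket below 0.3 rad/s); the robot touches nothing.
It fails at once if the glass beaker is shifted more than 30 mm or tipped (distance of glass_beaker from where it was at the start of the episode above 0.03 m or angle between glass_beaker's own z axis and vertical above 0.4 rad).
It fails at once if the dye jar is shifted more than 30 mm or tipped (distance of dye_jar from where it was at the start of the episode above 0.03 m or angle between dye_jar's own z axis and vertical above 0.4 rad).
It fails at once if the nail brush is shifted more than 30 mm or tipped (distance of brush from where it was at the start of the episode above 0.03 m or angle between brush's own z axis and vertical above 0.4 rad).
It also fails if it takes over 50 s, if anything falls off the work surface, if the arm or the gripper's body presses on something with over 40 N, if the wrist force passes 120 N, or if a joint passes its speed limit or range.

## Robot

A 6-joint arm with a two-finger parallel gripper is mounted at the origin on a cart in front of the work surface, level with it; the furniture and walls round the work are solid. World frame = base frame: x ahead of the robot, y to its left, z up, the work surface at z = 0. Lengths are in mm, angles in rad, forces in N, time in s.
With the tool pointing down it reaches from about 425 to 1125 mm from the base axis. Payload 14.9 kg.
Tool frame: the origin (TCP) lies between the finger pads; the fingertips stand 14 mm ahead of it and the grasp point (between the pads) lies 5 mm behind it; z points along the fingers, y is the direction in which the jaws open and shut (so a half turn about z gives the same grasp; the last joint's range is limited). The gripper opens to 91 mm and grips with 3 to 60 N. Pads are 32 mm wide; open, the fingers measure 118 mm over their backs; the gripper's body (76 mm by 178 mm) begins 60 mm behind the grasp point.
Start: joints at [1.306, 0.379, 1.734, -0, 1.028, -0.033], TCP at [160.817, 681.29, 227.932] pointing down, gripper open.
Joint ranges: [-2.77, 2.77], [-0.74, 2.19], [0, 2.66], [-1.06, 4.2], [0.31, 2.87], [-3.08, 3.08]. Speed limits (rad/s): [1.89, 1.89, 2.39, 3.14, 3.14, 3.14].

## Interface

Orientations are given as a 3x3 rotation matrix whose columns are the frame's x, y, z axes.
In Python, from plant import manip gives the robot as it stands. The module is installed in compiled form; this text tells all that it offers.
- The arm moves only by the tool play_rows, never from a script. Its argument "rows" is a list of rows, each a list of 3 entries, a list of its own where there are three numbers: the opening, from 0 (shut) to 1 (fully open), then the shift along the tool's x, y, z in m, then the turn, a rotation vector about the tool's x, y, z in degrees. In form: [[grip, [x, y, z], [ax, ay, az]], ...]. A call has 1 to 20 rows; each row shifts and turns the pose as measured when the row begins, along the tool's axes as they then stand; what a row does not reach is not made up. A row lasts 1/12 s, in which the tool goes at most 41.7 mm and 7.16 degrees, less where a joint would pass 70% of its speed; a pose out of reach is approached as far as the arm can. A call with a gripper value outside its range is refused whole. The fingers move at their own pace and stop on an object; "grip_force" is the grip in N (left out, the last holds). Time passes only in rows, so rows that do not move let the fingers close. It gives the time, the measured TCP pose, the force and the opening at its end, in the units of the state.
- manip.get_obs(): the state, without advancing time (a new reading comes with each control period).
- manip.read_camera(name): name is "scene" or "top" or "wrist"; returns a dict with "img" (480x640x3 uint8, red, green, blue), "range_z" (480x640 float32, mm along the optical axis (not along the pixel's ray), 0 where there is no reading), "fx", "fy", "cx", "cy" (pixels), "rvec" (rotation vector, rad) and "tvec" (3), from world to camera coordinates, as OpenCV has them; the wrist camera has in their place "hand_eye" (4x4, takes a point from camera to tool coordinates, whose origin is the TCP and whose axes are the flange's). Camera axes: x right, y down, z forward; pixel columns grow to the right and rows downward; lengths in mm; the calibration is good to about 2 mm. A picture is of the moment at which its call begins: read the wrist's pose just before it.
- manip.sign_off(): hands the job in, once; it reports no verdict.
The state is a dict: "time": time; "joint_pos": joint angles; "joint_velocities": joint speeds; "joint_efforts": joint torques, N m; "position": TCP position; "eef_rot": TCP orientation; "wrist_force": force on the tool from outside, world axes, zero at the start; "torque": the same for the moment, N m; "grip_width": finger opening in mm.
Only numpy, scipy, OpenCV 4.12 (cv2) and the standard library are available. Lean on these libraries where they do the work, as an engineer would, in place of code of your own. Each camera call takes 0.05 s, during which the arm holds its last target.

## Working session

There is one attempt and no reset: what is moved stays moved. The work goes in short steps, Python scripts to look and compute and a tool call to move; the robot and the scene stay as the last step left them, time stands still between calls to the robot, and variables do not carry over. Pictures are saved under pics/ and viewed, and the job is handed in when it is done.

Besides the shell and the picture viewer there is one more tool, called after "Request:" as name(argument=value, ...) on one line, values as JSON. play_rows: Moves the arm, as the interface text tells. Its arguments: {"type":"object","properties":{"rows":{"type":"array"},"grip_force":{"type":"number"}},"required":["rows"]}

```bash
mkdir -p pics; python3 - <<'E'
from plant import manip
import cv2,numpy as np,pickle
o=manip.get_obs(); print({k:np.round(v,3).tolist() for k,v in o.items()})
for n in("scene","top","wrist"):
    d=manip.read_camera(n); pickle.dump(d,open(f"{n}0.pkl","wb")); cv2.imwrite(f"pics/{n}0.png",d["img"][:,:,::-1]); print(n,{k:np.round(v,3).tolist() for k,v in d.items() if k not in("img","range_z")})
E
```

```text
{'time': 0.0, 'joint_pos': [1.306, 0.379, 1.735, -0.0, 1.029, -0.033], 'joint_velocities': [-0.0, -0.0, -0.001, 0.001, 0.001, -0.001], 'joint_efforts': [-0.003, -76.368, -43.438, 0.065, 0.042, -0.0], 'position': [160.733, 680.919, 227.309], 'eef_rot': [[-0.973, 0.23, -0.0], [0.23, 0.973, -0.001], [0.0, -0.001, -1.0]], 'wrist_force': [0.371, 0.924, -1.061], 'torque': [0.026, 0.014, -0.014], 'grip_width': 90.944}
scene {'fx': 516.232, 'fy': 516.232, 'cx': 324.407, 'cy': 234.77, 'rvec': [1.009, -2.71, 0.699], 'tvec': [324.138, 386.542, 1115.314]}
top {'fx': 561.014, 'fy': 561.014, 'cx': 329.104, 'cy': 238.143, 'rvec': [2.105, -2.123, 0.197], 'tvec': [-51.846, 516.455, 1648.552]}
wrist {'fx': 426.847, 'fy': 426.847, 'cx': 319.87, 'cy': 242.526, 'hand_eye': [[0.0, -0.97, -0.243, 68.555], [1.0, 0.0, 0.0, 0.12], [0.0, -0.243, 0.97, -157.153], [0.0, 0.0, 0.0, 1.0]]}
```

View pics/scene0.png

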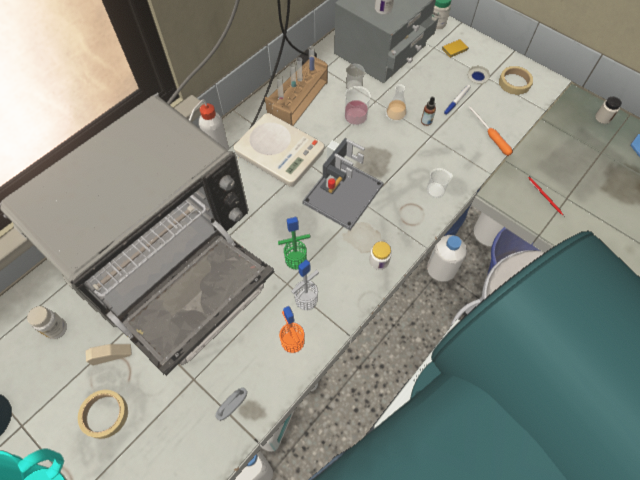

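View pics/top0.png

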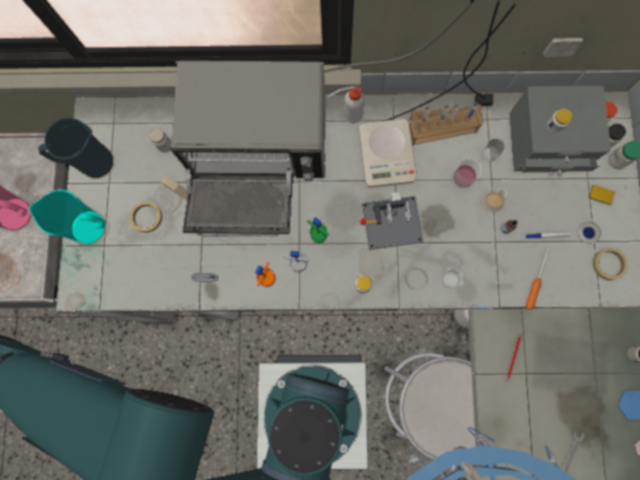

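View pics/wrist0.png

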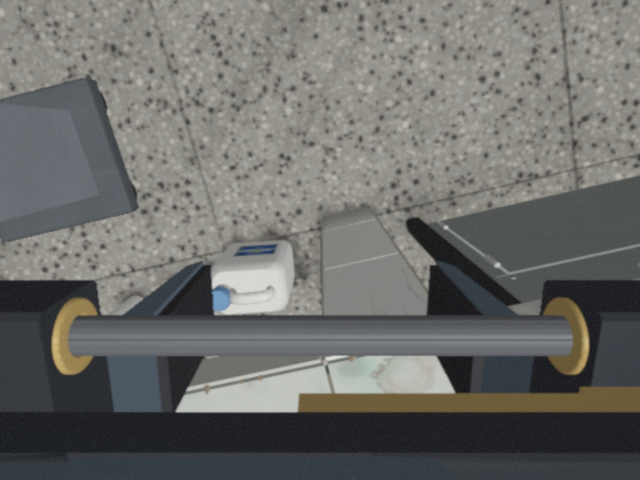

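Candidates in the scene view are green (293,245), bare steel (305,288) and orange (290,332). The steel one fits the description, so I'll enlarge it to confirm.

```bash
python3 - <<'E'
import cv2
s=cv2.imread("pics/scene0.png");t=cv2.imread("pics/top0.png")
def crop(im,x,y,w,h,f,n): cv2.imwrite(n,cv2.resize(im[y:y+h,x:x+w],None,fx=f,fy=f,interpolation=cv2.INTER_CUBIC))
crop(s,255,200,100,160,3.75*1,"pics/c1.png") if 0 else crop(s,260,210,100,75*2,4,"pics/c1.png")
crop(s,295,130,100,100,6,"pics/c2.png")
crop(t,350,180,80,75,8,"pics/c3.png")
crop(t,250,210,90,75,8,"pics/c4.png")
E
```

```text
(no output)
```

View pics/c1.png

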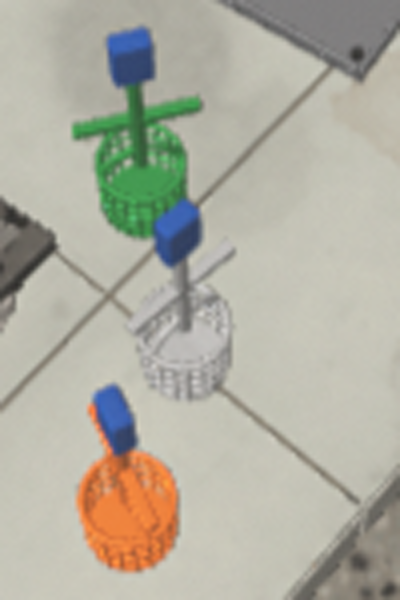

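View pics/c2.png

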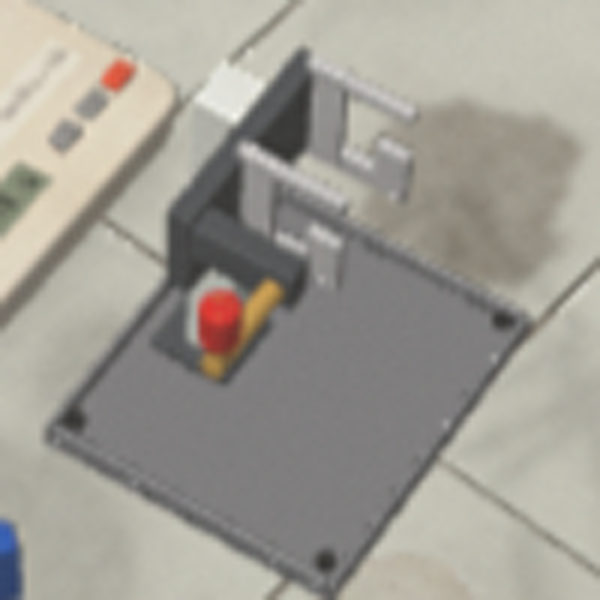

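View pics/c3.png

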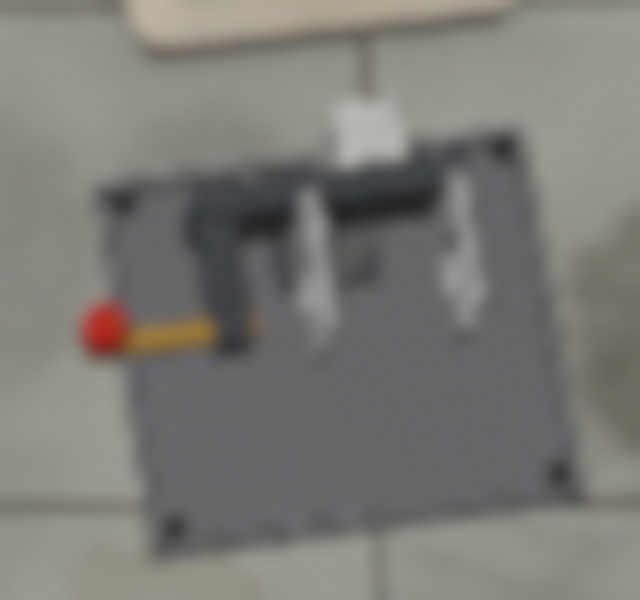

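View pics/c4.png

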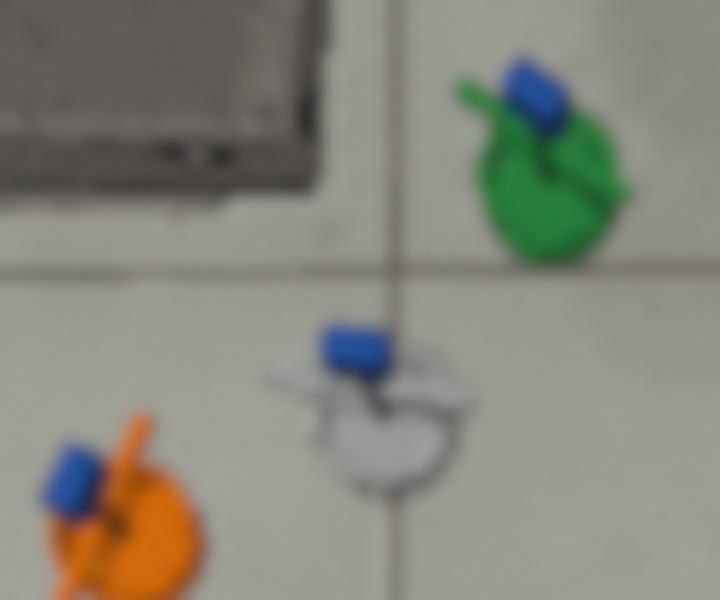

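The crop confirms it: the bare steel basket with the blue tab (scene 304,269) lies between the green and orange ones. Next I'll compute positions.

```bash
cat > h.py <<'E'
import numpy as np,cv2,pickle
def load(n): return pickle.load(open(n,"rb"))
def cam(d):
    R=cv2.Rodrigues(np.array(d["rvec"],float))[0]; return R,np.array(d["tvec"],float).ravel()
def ray(d,u,v):
    R,t=cam(d); return -R.T@t, R.T@np.array([(u-d["cx"])/d["fx"],(v-d["cy"])/d["fy"],1])
def atz(d,u,v,z):
    c,r=ray(d,u,v); return c+r*(z-c[2])/r[2]
def proj(d,P):
    R,t=cam(d); return cv2.projectPoints(np.atleast_2d(np.array(P,float)),R,t,np.array([[d["fx"],0,d["cx"]],[0,d["fy"],d["cy"]],[0,0,1]]),None)[0][:,0]
E
python3 - <<'E'
from h import *
np.set_printoptions(precision=1,suppress=True)
S,T=load("scene0.pkl"),load("top0.pkl")
for p in [(105,188),(515,135),(575,495),(155,550)]: print("tray top",atz(T,350+p[0]/8,180+p[1]/8,14))
for p in [(50,435),(530,320),(335,590),]: print("tray scene",atz(S,295+p[0]/6,130+p[1]/6,14))
print("knob",atz(T,350+105/8,180+328/8,199),atz(S,295+219/6,130+320/6,199))
print("tabtop S/T",atz(S,260+185/4,210+213/4,200),atz(T,250+355/8,210+345/8,200))
print("tabmid S",atz(S,260+178/4,210+235/4,180))
for p in [(134,328),(232,245)]: print("bar S",atz(S,260+p[0]/4,210+p[1]/4,110))
for p in [(270,378),(472,405)]: print("bar T",atz(T,250+p[0]/8,210+p[1]/8,110))
print("bottom T",atz(T,250+390/8,210+435/8,3))
# depth points of blue tab in scene/top
for n,d,box in(("S",S,(295,255,315,280)),("T",T,(288,248,303,262))):
    im=d["img"].astype(int);z=d["range_z"];P=[]
    for v in range(box[1],box[3]):
        for u in range(box[0],box[2]):
            if im[v,u,2]>im[v,u,0]+50 and z[v,u]>0:
                c,r=ray(d,u,v);P.append(c+r*z[v,u])
    P=np.array(P);print(n,len(P),P.mean(0),P.min(0),P.max(0))
for nm,uv in(("beaker",(439,182)),("jar",(381,255)),("green tab",(293,222))): print(nm,atz(S,*uv,66 if nm!="green tab" else 195))
print("door",atz(T,185,231,110),atz(T,290,231,110))
print("jar T",atz(T,363,283,66),"beaker T",atz(T,452,279,50), "grn",atz(T,250+535/8,210+90/8,200),"org",atz(T,250+75/8,210+480/8,200),"brush?",atz(T,205,277,0),atz(T,173,186,30))
E
```

```text
tray top [ 632.8 -163.1   14. ]
tray top [ 652.6 -324.    14. ]
tray top [ 508.8 -341.9   14. ]
tray top [ 488.8 -179.6   14. ]
tray scene [ 632.3 -152.5   14. ]
tray scene [ 510.9 -338.6   14. ]
tray scene [ 488.8 -174.    14. ]
knob [ 534.1 -152.3  199. ] [ 536.4 -148.2  199. ]
tabtop S/T [446.6  37.9 200. ] [445.3  38.  200. ]
tabmid S [447.6  43.  180. ]
bar S [451.5  77.4 110. ]
bar S [443.8   4.7 110. ]
bar T [448.9  75.4 110. ]
bar T [438.3   2.1 110. ]
bottom T [443.7  38.7   3. ]
S 96 [450.6  44.5 190.4] [442.6  -9.9  26.1] [517.   54.6 203. ]
T 37 [446.3  40.4 193. ] [438.3  30.6   4.5] [482.5  65.8 204.7]
beaker [ 387.9 -403.9   66. ]
jar [ 372.2 -140.3   66. ]
green tab [535.6 -18.8 195. ]
door [529.5 366.3 110. ] [526.6  57.7 110. ]
jar T [ 377.  -155.3   66. ] beaker T [ 388.6 -421.3   50. ] grn [534.4 -24.  200. ] org [399.5 133.4 200. ] brush? [407.4 328.2   0. ] [691.2 432.   30. ]
```

```bash
cat >> h.py <<'E'
from scipy.spatial.transform import Rotation as Ro
def Rdown(h):  # tool y heading h (deg), z down
    h=np.radians(h); y=np.array([np.cos(h),np.sin(h),0]); z=np.array([0,0,-1.]); return np.c_[np.cross(y,z),y,z]
def plan(wps,g,o=None,ns=None,step=38,deg=6.8,rnd=4):
    """wps: list of (pos mm, heading deg); prints rows"""
    from plant import manip
    o=o or manip.get_obs(); p=np.array(o["position"],float);R=np.array(o["eef_rot"],float);out=[]
    for i,(q,h) in enumerate(wps):
        q=np.array(q,float);Rt=Rdown(h);rv=Ro.from_matrix(R.T@Rt).as_rotvec()
        n=ns[i] if ns else max(1,int(np.ceil(max(np.linalg.norm(q-p)/step,np.degrees(np.linalg.norm(rv))/deg))))
        p0,R0=p,R
        for k in range(1,n+1):
            pk=p0+(q-p0)*k/n;Rk=R0@Ro.from_rotvec(rv*k/n).as_matrix()
            d=R.T@(pk-p)/1000;a=np.degrees(Ro.from_matrix(R.T@Rk).as_rotvec())
            out.append([g,[round(float(x),rnd)+0 for x in d],[round(float(x),1)+0 for x in a]]);p,R=pk,Rk
    print(len(out));print(str(out).replace(" ",""))
E
python3 - <<'E'
from h import *
plan([((435,235,265),20),((446,45,262),-7)],1)
E
```

```text
20
[[1,[-0.0264,-0.0265,-0.0027],[0.0,0.0,4.1]],[1,[-0.0282,-0.0246,-0.0027],[0.0,0.0,4.1]],[1,[-0.0299,-0.0225,-0.0027],[0.0,0.0,4.1]],[1,[-0.0314,-0.0204,-0.0027],[0.0,0.0,4.1]],[1,[-0.0327,-0.0181,-0.0027],[0.0,0.0,4.1]],[1,[-0.0339,-0.0157,-0.0027],[0.0,0.0,4.1]],[1,[-0.035,-0.0133,-0.0027],[0.0,0.0,4.1]],[1,[-0.0358,-0.0108,-0.0027],[0.0,0.0,4.1]],[1,[-0.0365,-0.0082,-0.0027],[0.0,0.0,4.1]],[1,[-0.037,-0.0056,-0.0027],[0.0,0.0,4.1]],[1,[-0.0373,-0.003,-0.0027],[0.0,0.0,4.1]],[1,[-0.0374,-0.0004,-0.0027],[0.0,0.0,4.1]],[1,[-0.0373,0.0023,-0.0027],[0.0,0.0,4.1]],[1,[-0.0371,0.0049,-0.0027],[0.0,0.0,4.1]],[1,[-0.0304,-0.0091,0.0005],[0.0,0.0,4.5]],[1,[-0.031,-0.0067,0.0005],[0.0,0.0,4.5]],[1,[-0.0314,-0.0042,0.0005],[0.0,0.0,4.5]],[1,[-0.0317,-0.0018,0.0005],[0.0,0.0,4.5]],[1,[-0.0317,0.0007,0.0005],[0.0,0.0,4.5]],[1,[-0.0316,0.0032,0.0005],[0.0,0.0,4.5]]]
```

Request:
play_rows(rows=[[1,[-0.026,-0.026,-0.003],[0,0,4]],[1,[-0.028,-0.025,-0.003],[0,0,4]],[1,[-0.03,-0.022,-0.003],[0,0,4]],[1,[-0.031,-0.02,-0.003],[0,0,4]],[1,[-0.033,-0.018,-0.003],[0,0,4]],[1,[-0.034,-0.016,-0.003],[0,0,4]],[1,[-0.035,-0.013,-0.003],[0,0,4]],[1,[-0.036,-0.011,-0.003],[0,0,4]],[1,[-0.036,-0.008,-0.003],[0,0,4]],[1,[-0.037,-0.006,-0.003],[0,0,4]],[1,[-0.037,-0.003,-0.003],[0,0,4]],[1,[-0.037,0,-0.003],[0,0,4]],[1,[-0.037,0.002,-0.003],[0,0,4]],[1,[-0.037,0.005,-0.003],[0,0,4]],[1,[-0.03,-0.009,0],[0,0,4.5]],[1,[-0.031,-0.007,0],[0,0,4.5]],[1,[-0.031,-0.004,0],[0,0,4.5]],[1,[-0.032,-0.002,0],[0,0,4.5]]])

```text
time: 1.65
position: [439.8, 84.3, 270.0]
eef_rot: [[0.005, 1.0, 0.001], [1.0, -0.005, -0.002], [-0.002, 0.001, -1.0]]
wrist_force: [1.3, -0.6, 0.0]
grip_width: 91.1
```

```bash
cat > look.py <<'E'
import sys
from plant import manip
from h import *
def look(n,tag):
    o=manip.get_obs(); d=manip.read_camera(n); d["obs"]=o
    pickle.dump(d,open(tag+".pkl","wb")); cv2.imwrite(f"pics/{tag}.png",d["img"][:,:,::-1])
    print(o["time"],np.round(o["position"],1),np.round(o["eef_rot"],3).tolist(),np.round(o["wrist_force"],1),o["grip_width"],np.round(o["joint_pos"],2))
if __name__=="__main__": look(sys.argv[1],sys.argv[2])
E
python3 look.py wrist w1; python3 -c "
from h import *
plan([((446,45,262),-7)],1)"
```

```text
1.65 [439.8  84.3 270. ] [[0.005, 1.0, 0.001], [1.0, -0.005, -0.002], [-0.002, 0.001, -1.0]] [ 1.3 -0.6  0. ] 91.13755388519041 [ 0.14 -0.1   2.2  -0.    1.04  0.14]
1
[[1,[-0.0355,0.0068,0.0079],[0.1,0.2,6.3]]]
```

View pics/w1.png

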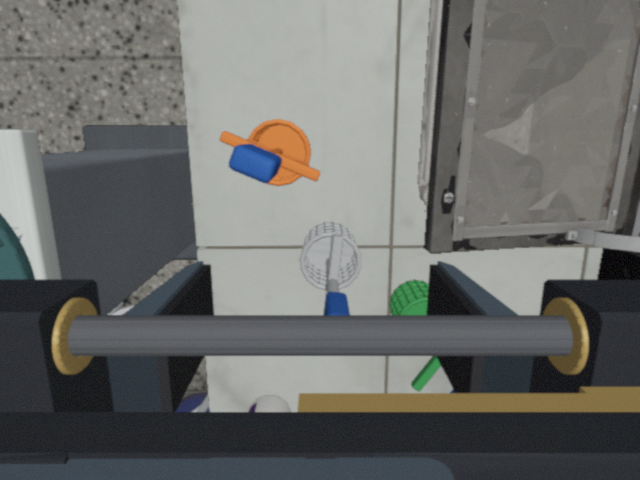

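```bash
python3 - <<'E'
import cv2
s=cv2.imread("pics/w1.png"); cv2.imwrite("pics/c5.png",cv2.resize(s[205:325,270:400],None,fx=6,fy=6,interpolation=cv2.INTER_CUBIC)[:600*1+120])
E
```

```text
(no output)
```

View pics/c5.png

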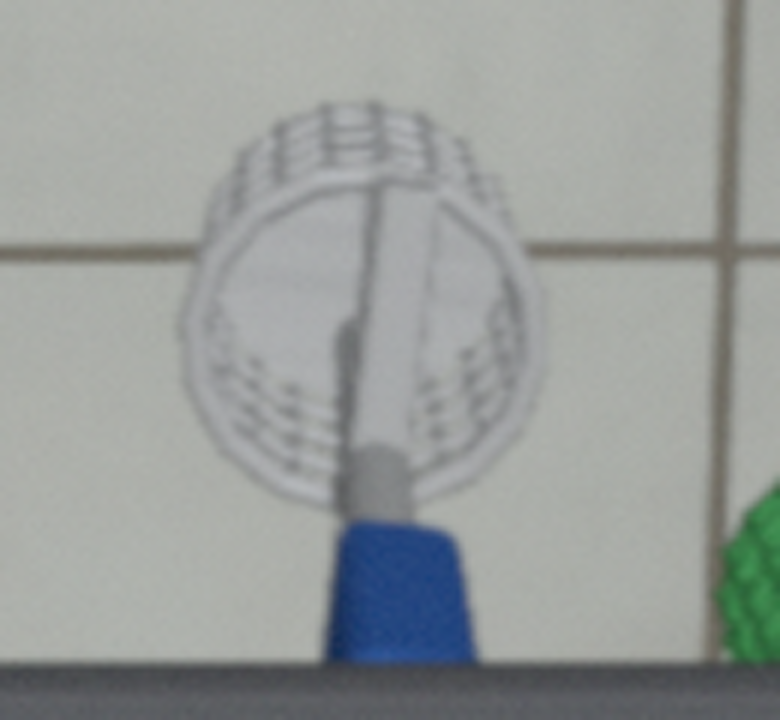

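```bash
cat >> h.py <<'E'
def watz(d,u,v,z):
    o=d["obs"];H=np.array(d["hand_eye"]);R=np.array(o["eef_rot"]);p=np.array(o["position"])
    c=R@H[:3,3]+p; r=R@H[:3,:3]@np.array([(u-d["cx"])/d["fx"],(v-d["cy"])/d["fy"],1]); return c+r*(z-c[2])/r[2]
def wproj(d,P):
    o=d["obs"];H=np.array(d["hand_eye"]);R=np.array(o["eef_rot"]);p=np.array(o["position"])
    q=np.linalg.inv(H)@np.r_[R.T@(np.array(P,float)-p),1]; return q[:2]/q[2]*d["fx"]+[d["cx"],d["cy"]]
E
python3 - <<'E'
from h import *
d=load("w1.pkl")
f=lambda x,y:(270+x/6-.4,205+y/6-.4)
print("rim",watz(d,*f(364,338),56))
a=watz(d,*f(408,187),114);b=watz(d,*f(383,445),114);print(a,b,np.degrees(np.arctan2(-(a-b)[0],(a-b)[1])))
print("tab bottom edge mid z160",watz(d,*f(400,525),160))
print("rim L/R",watz(d,*f(182,338),56),watz(d,*f(545,338),56))
E
```

```text
rim [449.04005741  41.99415179  56.        ]
[453.0926127   79.10472528 114.        ] [450.05585337  44.97215983 114.        ] -5.084193707287707
tab bottom edge mid z160 [450.45595104  51.50714712 160.        ]
rim L/R [421.54718231  42.13431788  56.        ] [476.38597822  41.85473491  56.        ]
```

```bash
python3 -c "
from h import *
plan([((449,41.5,245),-6),((449,41.5,177),-6)],1,step=27)"
```

```text
5
[[1,[-0.0194,0.0049,0.0125],[0.0,0.1,2.6]],[1,[-0.0192,0.0058,0.0124],[0.0,0.1,2.6]],[1,[0.0,0.0,0.0227],[0.0,0.0,0.0]],[1,[0.0,0.0,0.0227],[0.0,0.0,0.0]],[1,[0.0,0.0,0.0227],[0.0,0.0,0.0]]]
```

Request:
play_rows(rows=[[1,[-0.021,0.005,0.012],[0,0,2.8]],[1,[-0.021,0.006,0.012],[0,0,2.8]],[1,[0,0,0],[0,0,0]]])

```text
time: 1.95
position: [449.3, 33.9, 246.0]
eef_rot: [[0.12, 0.993, 0.003], [0.993, -0.12, -0.003], [-0.002, 0.004, -1.0]]
wrist_force: [-1.1, -0.8, -1.3]
grip_width: 91.3
```

```bash
python3 -c "
from h import *
plan([((449,41.5,177),-6)],1,step=25)"
```

```text
3
[[1,[0.0026,-0.0005,0.023],[0.1,0.0,-0.3]],[1,[0.0025,-0.0004,0.023],[0.1,0.0,-0.3]],[1,[0.0025,-0.0004,0.023],[0.1,0.0,-0.3]]]
```

Request:
play_rows(rows=[[1,[0.003,0,0.023],[0.1,0,-0.3]],[1,[0.002,0,0.023],[0.1,0,-0.3]],[1,[0.002,0,0.02],[0,0,0]],[1,[0,0,0.001],[0,0,0]]])

```text
time: 2.28
position: [451.2, 40.3, 178.2]
eef_rot: [[0.111, 0.994, 0.003], [0.994, -0.111, -0.002], [-0.002, 0.003, -1.0]]
wrist_force: [-0.6, -0.1, -1.1]
grip_width: 91.1
```

```bash
python3 look.py wrist w2; python3 -c "
from h import *
plan([((449,41.5,177),-6)],1,step=25)"
```

```text
2.2833 [451.2  40.3 178.2] [[0.111, 0.994, 0.003], [0.994, -0.111, -0.002], [-0.002, 0.003, -1.0]] [-0.6 -0.1 -1.1] 91.08562619231319 [ 0.04  0.06  2.25 -0.    0.83  0.15]
1
[[1,[0.0009,-0.0029,0.0026],[0.2,0.1,-0.3]]]
```

View pics/w2.png

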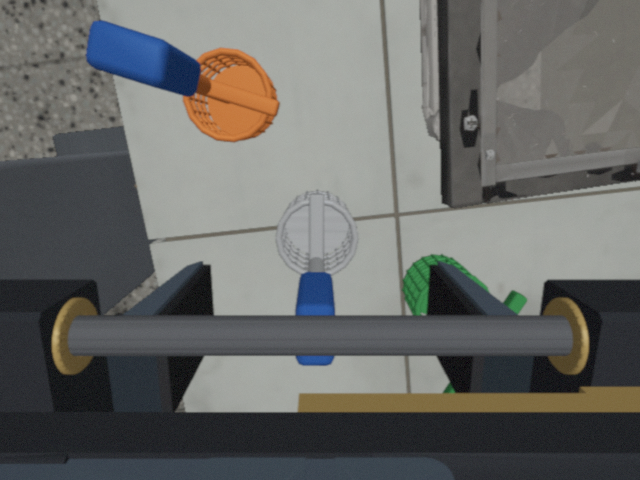

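Between the fingers, the tab sits at px (315,320) and the crossbar runs vertical at px 317, so the yaw is aligned. I'll shift 2.5 mm and close.

Request:
play_rows(rows=[[1,[0.001,-0.0025,0.001],[0,0,0]],[0,[0,0,0],[0,0,0]],[0,[0,0,0],[0,0,0]],[0,[0,0,0],[0,0,0]],[0,[0,0,0],[0,0,0]],[0,[0,0,0],[0,0,0]],[0,[0,0,0],[0,0,0]],[0,[0,0,0],[0,0,0]]], grip_force=30)

```text
time: 3.0
position: [451.8, 42.5, 184.3]
eef_rot: [[0.108, 0.994, 0.011], [0.994, -0.108, -0.002], [-0.001, 0.011, -1.0]]
wrist_force: [0.2, -0.7, -0.6]
grip_width: 47.5
```

Request:
play_rows(rows=[[0,[0,-0.002,0.006],[0.2,0,0]],[0,[0,0,0.002],[0.2,0,0]],[0,[0,0,0.001],[0,0,0]],[0,[0,0,0.001],[0,0,0]]])

```text
time: 3.33
position: [449.7, 42.7, 173.3]
eef_rot: [[0.109, 0.994, 0.003], [0.994, -0.109, -0.001], [-0.001, 0.003, -1.0]]
wrist_force: [0.5, 0.1, -0.0]
grip_width: 20.6
```

Request:
play_rows(rows=[[0,[0,0,-0.002],[0,0,0]],[0,[0,0,0],[0,0,0]],[0,[0,0,0],[0,0,0]]])

```text
time: 3.58
position: [449.2, 42.6, 174.7]
eef_rot: [[0.109, 0.994, 0.001], [0.994, -0.109, -0.001], [-0.001, 0.002, -1.0]]
wrist_force: [-1.0, 0.2, -3.0]
grip_width: 14.0
```

```bash
python3 look.py wrist w3
```

```text
3.5833 [449.2  42.6 174.7] [[0.109, 0.994, 0.001], [0.994, -0.109, -0.001], [-0.001, 0.002, -1.0]] [-1.   0.2 -3. ] 14.030956935846593 [ 0.04  0.06  2.25 -0.    0.83  0.15]
```

View pics/w3.png

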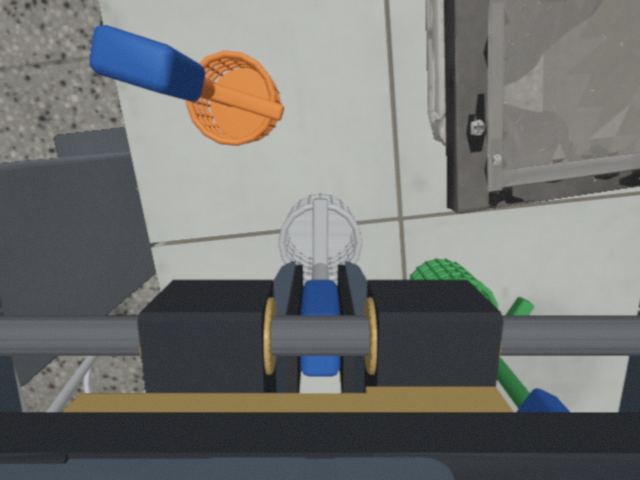

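```bash
python3 -c "
from h import *
plan([((448,42,265),-6),((442,-100,270),0),((455,-262,270),7)],0,step=33)"
```

```text
13
[[0,[-0.0003,-0.0003,-0.0301],[0.0,0.0,-0.1]],[0,[-0.0003,-0.0003,-0.0301],[0.0,0.0,-0.1]],[0,[-0.0003,-0.0003,-0.0301],[0.0,0.0,-0.1]],[0,[-0.0284,0.0018,-0.001],[0.0,0.0,-1.2]],[0,[-0.0284,0.0012,-0.001],[0.0,0.0,-1.2]],[0,[-0.0284,0.0006,-0.001],[0.0,0.0,-1.2]],[0,[-0.0284,0.0,-0.001],[0.0,0.0,-1.2]],[0,[-0.0284,-0.0006,-0.001],[0.0,0.0,-1.2]],[0,[-0.0324,0.0026,0.0],[0.0,0.0,-1.4]],[0,[-0.0325,0.0018,0.0],[0.0,0.0,-1.4]],[0,[-0.0325,0.001,0.0],[0.0,0.0,-1.4]],[0,[-0.0325,0.0002,0.0],[0.0,0.0,-1.4]],[0,[-0.0325,-0.0006,0.0],[0.0,0.0,-1.4]]]
```

Request:
play_rows(rows=[[0,[0,0,-0.02],[0,0,0]],[0,[0,0,-0.025],[0,0,0]],[0,[0,0,-0.025],[0,0,0]],[0,[0,0,-0.02],[0,0,0]],[0,[0,0,0],[0,0,0]]])

```text
time: 4.05
position: [447.2, 42.6, 266.6]
eef_rot: [[0.109, 0.994, -0.004], [0.994, -0.109, -0.001], [-0.002, -0.004, -1.0]]
wrist_force: [2.2, 1.1, -1.7]
grip_width: 14.4
```

```bash
python3 look.py wrist w4;python3 -c "
from h import *
plan([((442,-100,270),0),((455,-262,268),7)],0,step=25)"
```

```text
4.05 [447.2  42.6 266.6] [[0.109, 0.994, -0.004], [0.994, -0.109, -0.001], [-0.002, -0.004, -1.0]] [ 2.2  1.1 -1.7] 14.375649598285335 [ 0.04 -0.09  2.2  -0.    1.04  0.15]
13
[[0,[-0.0237,0.0018,-0.0008],[0.0,0.0,-1.0]],[0,[-0.0237,0.0014,-0.0008],[0.0,0.0,-1.0]],[0,[-0.0238,0.001,-0.0008],[0.0,0.0,-1.0]],[0,[-0.0238,0.0005,-0.0008],[0.0,0.0,-1.0]],[0,[-0.0238,0.0001,-0.0008],[0.0,0.0,-1.0]],[0,[-0.0238,-0.0003,-0.0008],[0.0,0.0,-1.0]],[0,[-0.0231,0.0019,0.0003],[0.0,0.0,-1.0]],[0,[-0.0232,0.0015,0.0003],[0.0,0.0,-1.0]],[0,[-0.0232,0.001,0.0003],[0.0,0.0,-1.0]],[0,[-0.0232,0.0006,0.0003],[0.0,0.0,-1.0]],[0,[-0.0232,0.0002,0.0003],[0.0,0.0,-1.0]],[0,[-0.0232,-0.0002,0.0003],[0.0,0.0,-1.0]],[0,[-0.0232,-0.0006,0.0003],[0.0,0.0,-1.0]]]
```

View pics/w4.png

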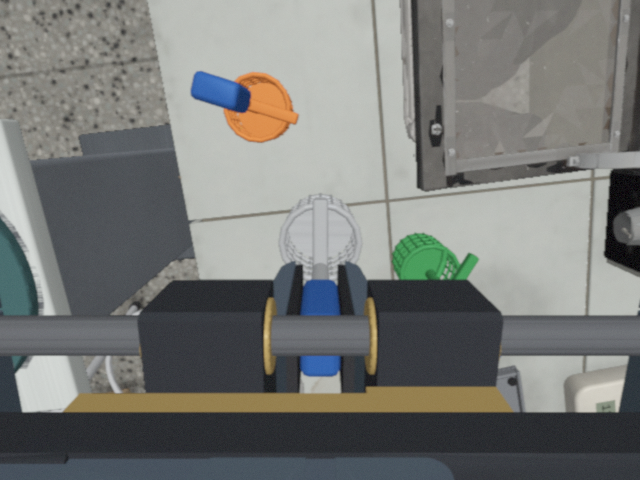

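The basket is held. It stays at px (320,240), so it did not slip. Next I'll carry it along the robot's side.

Request:
play_rows(rows=[[0,[-0.022,0.002,0],[0,0,-1]],[0,[-0.024,0.0015,0],[0,0,-1]],[0,[-0.024,0.001,0],[0,0,-1]],[0,[-0.024,0,0],[0,0,-1]],[0,[-0.024,0,0],[0,0,-1]],[0,[-0.024,0,0],[0,0,-1]],[0,[-0.023,0.002,0],[0,0,-1]],[0,[-0.023,0.0015,0],[0,0,-1]],[0,[-0.023,0.001,0],[0,0,-1]],[0,[-0.023,0.0005,0],[0,0,-1]],[0,[-0.023,0,0],[0,0,-1]],[0,[-0.023,0,0],[0,0,-1]],[0,[-0.015,0,0],[0,0,-1]],[0,[0,0,0],[0,0,0]]])

```text
time: 5.27
position: [446.2, -262.7, 243.0]
eef_rot: [[-0.132, 0.991, -0.024], [0.991, 0.132, 0.007], [0.01, -0.023, -1.0]]
wrist_force: [-0.4, -1.3, -3.0]
grip_width: 14.1
```

```bash
python3 look.py wrist w5; python3 look.py scene s5; python3 look.py top t5
```

```text
5.2667 [ 446.2 -262.7  243. ] [[-0.132, 0.991, -0.024], [0.991, 0.132, 0.007], [0.01, -0.023, -1.0]] [-0.4 -1.3 -3. ] 14.055773933989135 [-0.57  0.08  2.08 -0.01  1.01 -0.7 ]
5.3167 [ 445.8 -261.6  242.7] [[-0.131, 0.991, -0.025], [0.991, 0.131, 0.008], [0.011, -0.024, -1.0]] [-1.3 -0.2 -2.9] 13.920655561785992 [-0.57  0.08  2.08 -0.01  1.01 -0.7 ]
5.3667 [ 445.7 -260.7  243. ] [[-0.131, 0.991, -0.025], [0.991, 0.131, 0.008], [0.011, -0.024, -1.0]] [ 0.6  1.3 -2.5] 13.749911207657664 [-0.57  0.08  2.08 -0.01  1.01 -0.7 ]
```

View pics/w5.png

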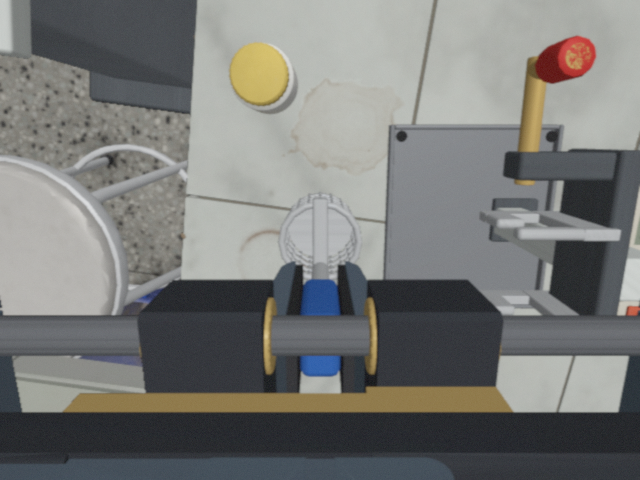

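View pics/s5.png

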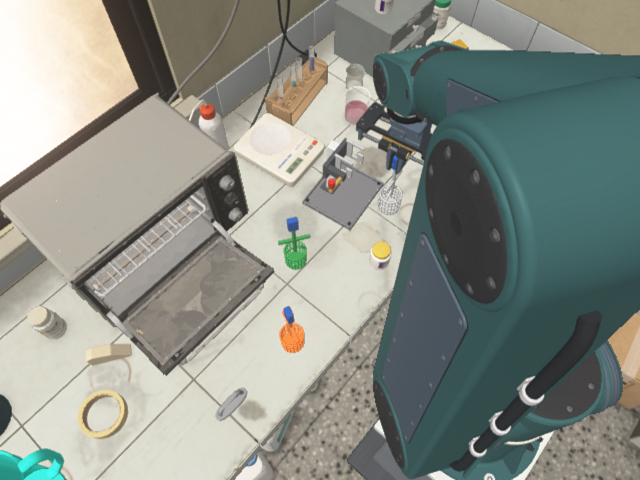

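```bash
python3 - <<'E'
import cv2
s=cv2.imread("pics/w5.png"); cv2.imwrite("pics/c6.png",cv2.resize(s[20:320,370:640],None,fx=2.2,fy=2.0 if 0 else 2.2,interpolation=cv2.INTER_CUBIC)[:600])
cv2.imwrite("pics/c7.png",cv2.resize(s[180:330,460:640],None,fx=4.4,fy=4.0,interpolation=cv2.INTER_CUBIC))
E
```

```text
(no output)
```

View pics/c6.png

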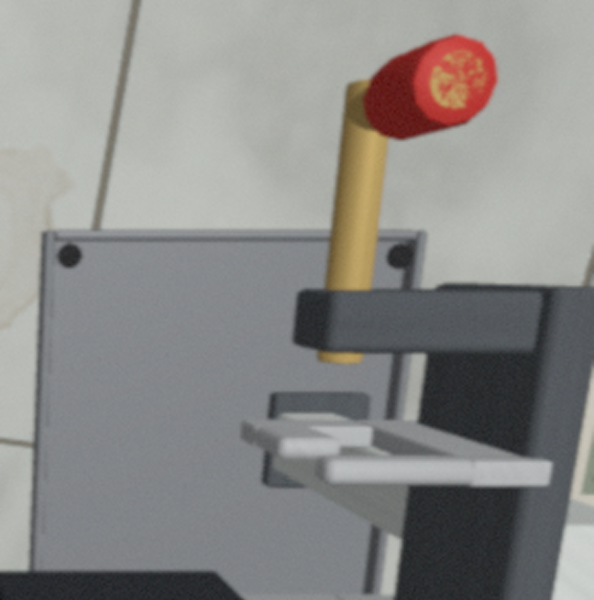

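View pics/c7.png

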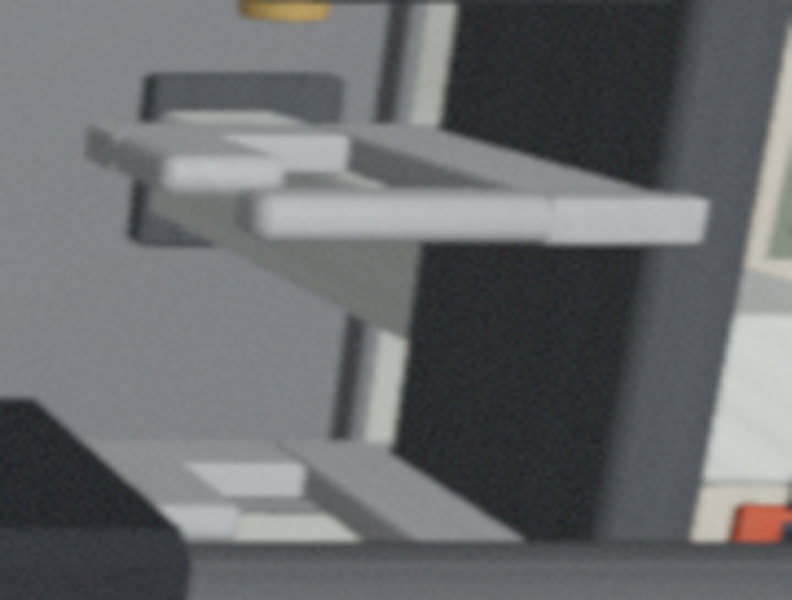

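```bash
python3 - <<'E'
from h import *
from scipy.optimize import least_squares
np.set_printoptions(precision=1,suppress=True)
d=load("w5.pkl")
a=lambda x,y:(460+x/4.4-.4,180+y/4-.4); b=lambda x,y:(370+x/2.2-.3,20+y/2.2-.3)
pts=[("lipf",a(163,175),(-24,26,164)),("lipb",a(283,172),(-8,26,164)),("rooff",a(252,215),(-24,26,192)),("roofb",a(548,220),(26,26,192)),("-ylipb",a(237,520),(-8,-26,164)),("tc1",b(43,231),(-65,85,14)),("tc2",b(426,231),(85,85,14)),("knob",b(463,80),(-16,110,210)),("tip",b(340,360),(-16,54,174))]
for i,(n,uv,m) in enumerate(pts):
    print(n,np.array(uv),watz(d,*uv,m[2]))
def res(q,use=range(7)):
    x,y,h=q;c,s=np.cos(h),np.sin(h)
    r=[]
    for i in use:
        n,uv,m=pts[i];r+=list(watz(d,*uv,m[2])[:2]-[x+c*m[0]-s*m[1],y+s*m[0]+c*m[1]])
    return np.array(r)
for use in (range(7),range(5)):
    q=least_squares(res,[560,-253,.12],loss="soft_l1",kwargs=dict(use=use)).x;print(q[:2],np.degrees(q[2]));print(res(q,use).reshape(-1,2))
c,s=np.cos(q[2]),np.sin(q[2])
for i in (7,8): 
    w=watz(d,*pts[i][1],pts[i][2][2])[:2]-q[:2];print(pts[i][0],c*w[0]+s*w[1],-s*w[0]+c*w[1])
# depth check
z=d["range_z"];print(z[235,530],z[235,570],z[57,577],[z[int(a(220,172)[1]),int(a(220,172)[0])]])
o=d["obs"];H=np.array(d["hand_eye"])
for u,v in((530,234),(570,234),(577,57),(510,223)):
    R=np.array(o["eef_rot"]);zz=z[v,u];P=np.r_[(u-d["cx"])/d["fx"]*zz,(v-d["cy"])/d["fy"]*zz,zz,1];print(u,v,R@(H@P)[:3]+o["position"])
E
```

```text
lipf [496.6 223.3] [ 539.3 -228.5  164. ]
lipb [523.9 222.6] [ 554.1 -226.   164. ]
rooff [516.9 233.3] [ 538.6 -228.2  192. ]
roofb [584.1 234.6] [ 571.3 -224.3  192. ]
-ylipb [513.5 309.6] [ 560.7 -277.5  164. ]
tc1 [389.2 124.7] [ 490.  -176.4   14. ]
tc2 [563.3 124.7] [ 638.4 -156.6   14. ]
knob [580.2  56.1] [ 537.9 -149.2  210. ]
tip [524.2 183.3] [ 544.4 -204.4  174. ]
[ 565.3 -251.5] 7.36473268605962
[[  1.1   0.2]
 [  0.1   0.7]
 [  0.4   0.5]
 [-16.4  -2. ]
 [ -0.    0.8]
 [  0.   -0.9]
 [ -0.3  -0.3]]
[ 565.2 -251.4] 6.577641239026591
[[  0.9  -0.2]
 [ -0.2   0.5]
 [  0.2   0.1]
 [-16.8  -1.7]
 [  0.4   0.6]]
knob -15.474080078073255 104.70628716020839
tip -15.28075223688727 49.131258507723345
210.6946 209.4562 176.13869 [np.float32(238.28203)]
530 234 [ 545.1 -227.7  192. ]
570 234 [ 564.8 -225.1  191.4]
577 57 [ 537.1 -149.5  209.2]
510 223 [ 546.5 -227.3  164.2]
```

```bash
python3 - <<'E'
from h import *
d=load("w5.pkl")
# bar end in tool frame
H=np.array(d["hand_eye"])
for u,v in((320,197),(320,264)):
  for zt in(60.7,):
    c=H[:3,3];r=H[:3,:3]@np.array([(u-d["cx"])/d["fx"],(v-d["cy"])/d["fy"],1]);print(c+r*(zt-c[2])/r[2])
plan([((505,-259.5,240),7.3)],0,step=16)
E
```

```text
[37.85965902 -0.18564603 60.7       ]
[ 2.00468666 -0.16938487 60.7       ]
4
[[0,[-0.0018,0.0147,0.0005],[-0.3,-0.2,0.1]],[0,[-0.0018,0.0147,0.0006],[-0.3,-0.2,0.1]],[0,[-0.0017,0.0147,0.0007],[-0.3,-0.2,0.1]],[0,[-0.0017,0.0147,0.0008],[-0.3,-0.2,0.1]]]
```

```bash
python3 - <<'E'
import cv2
s=cv2.imread("pics/w5.png"); cv2.imwrite("pics/c8.png",cv2.resize(s[180:300,260:380],None,fx=5,fy=5,interpolation=cv2.INTER_CUBIC))
E
```

```text
(no output)
```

View pics/c8.png

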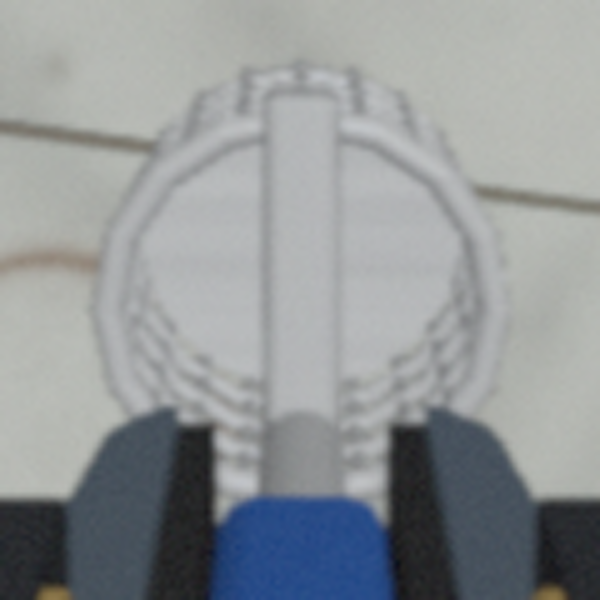

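Request:
play_rows(rows=[[0,[-0.001,0.015,0],[-0.4,-0.2,0]],[0,[-0.002,0.015,0],[-0.4,-0.2,0]],[0,[-0.002,0.015,0],[-0.4,-0.2,0]],[0,[-0.001,0.01,0.001],[-0.2,0,0]],[0,[0,0,0],[0,0,0]]])

```text
time: 5.83
position: [506.8, -255.1, 240.7]
eef_rot: [[-0.134, 0.991, 0.004], [0.991, 0.134, 0.0], [-0.0, 0.004, -1.0]]
wrist_force: [-0.5, -0.1, -1.2]
grip_width: 13.8
```

```bash
python3 look.py wrist w6; python3 -c "
from h import *
plan([((515,-258,240),7.3)],0,step=16)"
```

```text
5.8333 [ 506.8 -255.1  240.7] [[-0.134, 0.991, 0.004], [0.991, 0.134, 0.0], [-0.0, 0.004, -1.0]] [-0.5 -0.1 -1.2] 13.750103095942888 [-0.51  0.15  2.    0.    0.98 -0.64]
1
[[0,[-0.0041,0.0085,0.0007],[0.2,0.0,0.4]]]
```

View pics/w6.png

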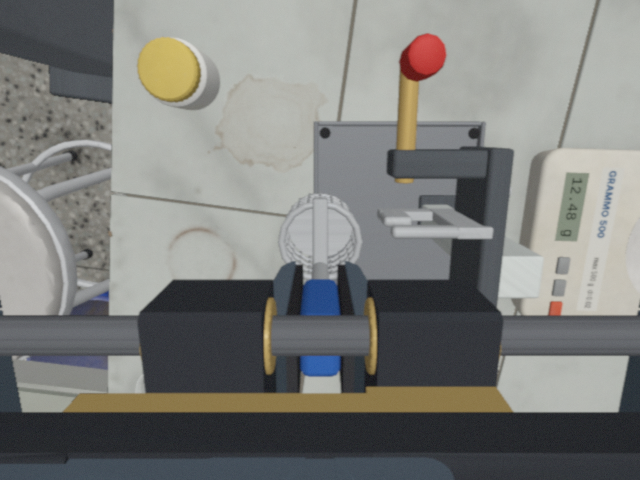

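Clear view: +y hook at (380–490, 215–232), knob at (427,54). I'll re-measure from here.

```bash
python3 - <<'E'
import cv2
s=cv2.imread("pics/w6.png"); cv2.imwrite("pics/c9.png",cv2.resize(s[140:260,360:510],None,fx=5,fy=5,interpolation=cv2.INTER_CUBIC))
cv2.imwrite("pics/c10.png",cv2.resize(s[20:150,300:500],None,fx=4,fy=4,interpolation=cv2.INTER_CUBIC))
E
```

```text
(no output)
```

View pics/c9.png

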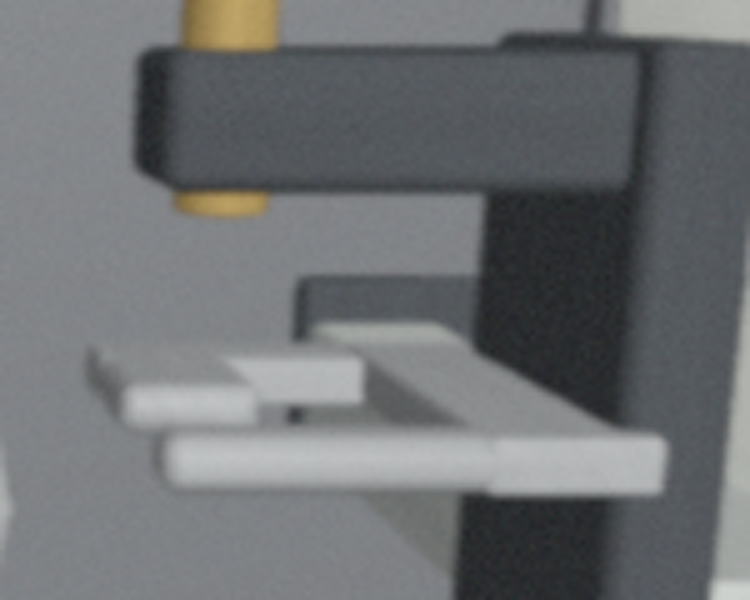

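View pics/c10.png

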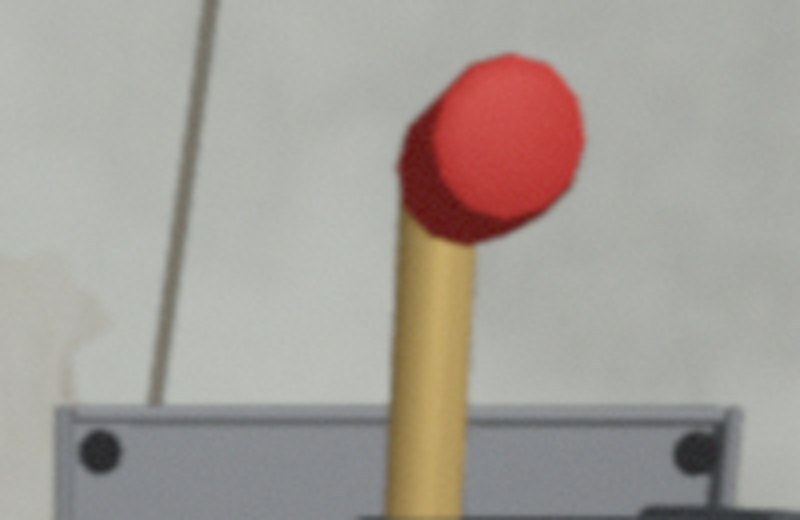

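```bash
cat > fit.py <<'E'
from h import *
from scipy.optimize import least_squares
np.set_printoptions(precision=1,suppress=True)
d=load("w6.pkl")
a=lambda x,y:(360+x/5-.4,140+y/5-.4); b=lambda x,y:(300+x/4-.4,20+y/4-.4)
pts=[("lipf",a(120,406),(-24,26,164)),("lipb",a(258,406),(-8,26,164)),("rooff",a(162,462),(-24,26,192)),("roofm",a(490,464),(8,26,192)),("roofb",a(664,466),(26,26,192)),("tc1",b(55,407),(-65,85,14)),("tc2",b(742,407),(85,85,14)),("knob",b(510,136),(-16,110,210)),("tip",b(222,218),(-16,54,174))]
def res(q):
    x,y,h=q;c,s=np.cos(h),np.sin(h);r=[]
    for n,uv,m in pts[:7]: r+=list(watz(d,*uv,m[2])[:2]-[x+c*m[0]-s*m[1],y+s*m[0]+c*m[1]])
    return np.array(r)
q=least_squares(res,[560,-253,.12],loss="soft_l1").x;print(q[:2],np.degrees(q[2]));print(res(q).reshape(-1,2))
c,s=np.cos(q[2]),np.sin(q[2])
uv=pts[7][1];w=watz(d,*uv,210)[:2]-q[:2];print("knob",c*w[0]+s*w[1],-s*w[0]+c*w[1])
uv=pts[8][1];w=watz(d,*uv,174)[:2]-q[:2];print("tip",c*w[0]+s*w[1],-s*w[0]+c*w[1])
E
python3 fit.py
```

```text
[ 566.3 -251.2] 7.630783429480145
[[ 0.1  0.4]
 [-0.5  0.3]
 [ 0.1  0.3]
 [ 0.6  0.2]
 [-0.1 -0.1]
 [ 0.5 -0.6]
 [-0.7 -0.6]]
knob -15.863765403007713 105.03690962183956
tip -42.21727483955 101.83191257978838
```

```bash
cat > st.py <<'E'
from plant import manip
from h import *
o=manip.get_obs();q=np.array([566,-251.3]);h=np.radians(7.6);c,s=np.cos(h),np.sin(h)
w=np.array(o["position"][:2])-q;R=np.array(o["eef_rot"])
print("stand xyz of bar est",np.round([c*w[0]+s*w[1],-s*w[0]+c*w[1]-.8,o["position"][2]-64.7-150],1),"head",np.degrees(np.arctan2(R[1,1],R[0,1])),np.round(R[:,2],3),o["time"],np.round(o["wrist_force"],1),round(o["grip_width"],1))
E
python3 st.py; python3 -c "
from h import *
plan([((536,-254.5,239),7.6)],0,step=12)"
```

```text
stand xyz of bar est [-59.9   3.4  25.9] head 7.685380071208827 [ 0.003  0.001 -1.   ] 5.8833 [-0.6  0.3 -2.8] 13.9
3
[[0,[-0.0011,0.0099,0.0006],[0.1,0.0,0.0]],[0,[-0.0011,0.0099,0.0006],[0.1,0.0,0.0]],[0,[-0.0011,0.0099,0.0006],[0.1,0.0,0.0]]]
```

Request:
play_rows(rows=[[0,[-0.002,0.01,0.001],[0.1,0,0]],[0,[-0.001,0.01,0.001],[0.1,0,0]],[0,[0,0.006,0],[0,0,0]],[0,[0,0,0],[0,0,0]]])

```text
time: 6.22
position: [534.5, -254.1, 238.3]
eef_rot: [[-0.134, 0.991, -0.001], [0.991, 0.134, 0.0], [0.0, -0.001, -1.0]]
wrist_force: [-1.1, -0.0, -2.8]
grip_width: 14.0
```

```bash
python3 st.py
```

```text
stand xyz of bar est [-31.6   0.6  23.6] head 7.709061344340082 [-0.001  0.    -1.   ] 6.2167 [-1.1 -0.  -2.8] 14.0
```

Request:
play_rows(rows=[[0,[0,0.008,0],[0,0,0]],[0,[0,0.008,0],[0,0,0]],[0,[0,0.006,0],[0,0,0]],[0,[0,0.003,0],[0,0,0]],[0,[0,0,0],[0,0,0]]])

```text
time: 6.63
position: [561.9, -250.4, 238.2]
eef_rot: [[-0.134, 0.991, -0.002], [0.991, 0.134, 0.0], [0.001, -0.002, -1.0]]
wrist_force: [-0.3, 0.2, -2.0]
grip_width: 13.7
```

```bash
python3 st.py
```

```text
stand xyz of bar est [-4.   0.6 23.5] head 7.698770761810358 [-0.002  0.    -1.   ] 6.6333 [-0.3  0.2 -2. ] 13.7
```

Request:
play_rows(rows=[[0,[0,0.003,0],[0,0,0]],[0,[0,0.001,0],[-0.1,0,0]],[0,[0,0,0],[0,0,0]]])

```text
time: 6.88
position: [566.1, -249.7, 238.1]
eef_rot: [[-0.134, 0.991, -0.0], [0.991, 0.134, 0.001], [0.001, -0.0, -1.0]]
wrist_force: [-0.2, 1.0, -2.8]
grip_width: 14.2
```

```bash
python3 st.py; python3 look.py wrist w7;  python3 look.py scene s7; python3 - <<'E'
import cv2
s=cv2.imread("pics/s7.png"); cv2.imwrite("pics/c11.png",cv2.resize(s[120:230,295:425],None,fx=5,fy=5,interpolation=cv2.INTER_CUBIC))
E
```

```text
stand xyz of bar est [ 0.3  0.7 23.4] head 7.702911064994549 [-0.     0.001 -1.   ] 6.8833 [-0.2  1.  -2.8] 14.2
6.8833 [ 566.1 -249.7  238.1] [[-0.134, 0.991, -0.0], [0.991, 0.134, 0.001], [0.001, -0.0, -1.0]] [-0.2  1.  -2.8] 14.161828948182057 [-0.45  0.24  1.9   0.    1.   -0.59]
6.9333 [ 566.  -249.8  238.1] [[-0.134, 0.991, -0.0], [0.991, 0.134, 0.001], [0.001, -0.0, -1.0]] [ 0.4 -0.3 -3.1] 13.587217648714379 [-0.45  0.24  1.9   0.    1.   -0.59]
```

View pics/w7.png

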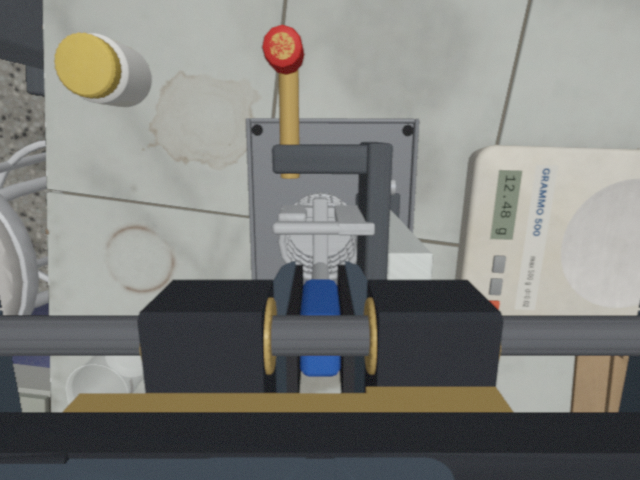

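View pics/c11.png

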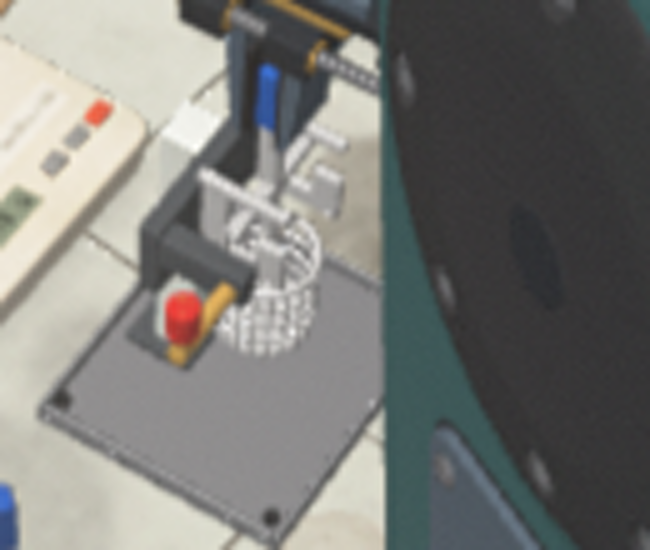

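The bar is inside the mouths under the roofs: in the wrist view it runs at px (320,200–265) behind the roof at row 228. Now I'll lower it.

Request:
play_rows(rows=[[0,[0,0,0.007],[0,0,0]],[0,[0,0,0.007],[0,0,0]],[0,[0,0,0.004],[0,0,0]],[0,[0,0,0],[0,0,0]]])

```text
time: 7.32
position: [565.3, -249.9, 218.2]
eef_rot: [[-0.134, 0.991, -0.0], [0.991, 0.134, 0.001], [0.001, -0.0, -1.0]]
wrist_force: [-0.0, 0.5, -2.9]
grip_width: 13.8
```

```bash
python3 st.py
```

```text
stand xyz of bar est [-0.5  0.7  3.5] head 7.675901106879821 [-0.     0.001 -1.   ] 7.3167 [-0.   0.5 -2.9] 13.8
```

Request:
play_rows(rows=[[0,[0,0,0.002],[0,0,0]],[0,[0,0,0.001],[0,0,0]],[0,[0,0,0],[0,0,0]]])

```text
time: 7.57
position: [565.1, -249.8, 214.8]
eef_rot: [[-0.133, 0.991, -0.001], [0.991, 0.133, 0.001], [0.001, -0.001, -1.0]]
wrist_force: [-2.0, 1.0, 1.5]
grip_width: 13.5
```

```bash
python3 st.py
```

```text
stand xyz of bar est [-0.7  0.8  0.1] head 7.66740508066272 [-0.001  0.001 -1.   ] 7.5667 [-2.   1.   1.5] 13.5
```

The wrist force reversed (−2.9 to +1.5 N) at the expected height, so the bar is on the floor of the throats. Releasing.

Request:
play_rows(rows=[[0.3,[0,0,0],[0,0,0]],[0.4,[0,0,0],[0,0,0]],[0.5,[0,0,0],[0,0,0]],[0.6,[0,0,0],[0,0,0]],[0.6,[0,0,0],[0,0,0]],[0.6,[0,0,0],[0,0,0]]])

```text
time: 8.07
position: [566.1, -250.3, 215.9]
eef_rot: [[-0.133, 0.991, 0.001], [0.991, 0.133, -0.0], [-0.0, 0.001, -1.0]]
wrist_force: [-1.2, -0.3, 0.5]
grip_width: 51.3
```

```bash
python3 st.py; python3 look.py wrist w8
```

```text
stand xyz of bar est [0.2 0.2 1.2] head 7.671639788573691 [ 0.001 -0.    -1.   ] 8.0667 [-1.2 -0.3  0.5] 51.3
8.0667 [ 566.1 -250.3  215.9] [[-0.133, 0.991, 0.001], [0.991, 0.133, -0.0], [-0.0, 0.001, -1.0]] [-1.2 -0.3  0.5] 51.25059596884417 [-0.45  0.27  1.91  0.    0.96 -0.59]
```

View pics/w8.png

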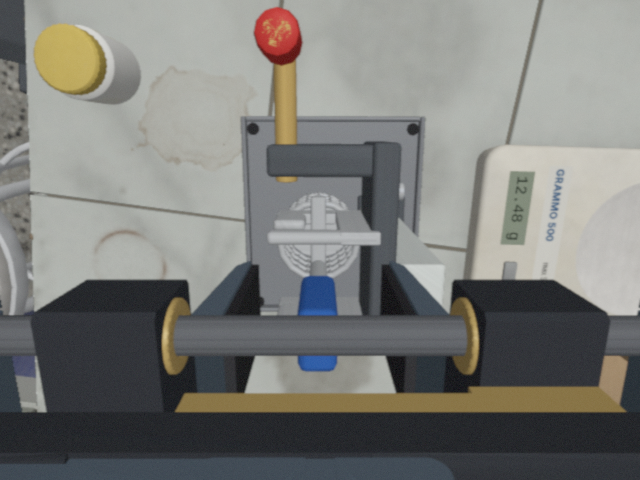

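Released: the fingers are clear, and the basket hangs upright with the tab at (318,320). Next I'll retreat upward and check.

Request:
play_rows(rows=[[0.6,[0,0,-0.01],[0,0,0]],[0.6,[0,0,-0.018],[0,0,0]],[0.6,[0,0,-0.018],[0,0,0]],[0.6,[0,0,-0.014],[0,0,0]],[0.6,[0,0,0],[0,0,0]]])

```text
time: 8.53
position: [565.6, -250.1, 279.8]
eef_rot: [[-0.133, 0.991, -0.0], [0.991, 0.133, 0.001], [0.001, -0.0, -1.0]]
wrist_force: [-0.1, -0.1, 1.1]
grip_width: 55.1
```

```bash
python3 st.py; python3 look.py wrist w9; python3 look.py scene s9; python3 - <<'E'
import cv2
s=cv2.imread("pics/s9.png"); cv2.imwrite("pics/c12.png",cv2.resize(s[120:230,295:425],None,fx=5,fy=5,interpolation=cv2.INTER_CUBIC))
E
```

```text
stand xyz of bar est [-0.3  0.4 65.1] head 7.668498483483249 [-0.     0.001 -1.   ] 8.5333 [-0.1 -0.1  1.1] 55.1
8.5333 [ 565.6 -250.1  279.8] [[-0.133, 0.991, -0.0], [0.991, 0.133, 0.001], [0.001, -0.0, -1.0]] [-0.1 -0.1  1.1] 55.12815713675335 [-0.45  0.19  1.87  0.    1.08 -0.59]
8.5833 [ 565.2 -249.9  278.6] [[-0.133, 0.991, -0.001], [0.991, 0.133, 0.001], [0.001, -0.001, -1.0]] [-0.1 -0.  -0. ] 54.86640105451807 [-0.45  0.2   1.87  0.    1.07 -0.59]
```

View pics/w9.png

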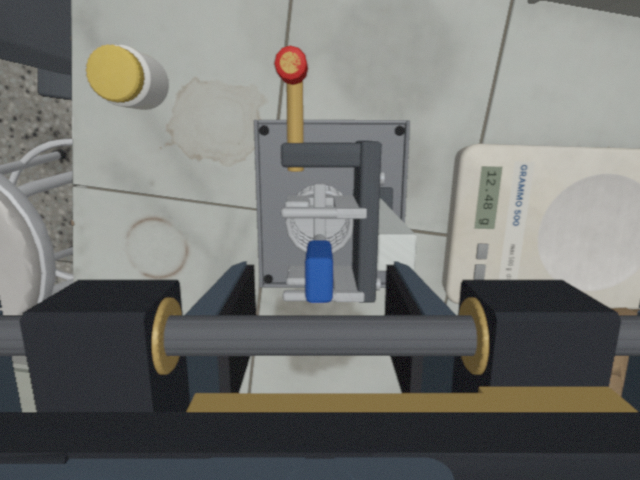

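View pics/c12.png

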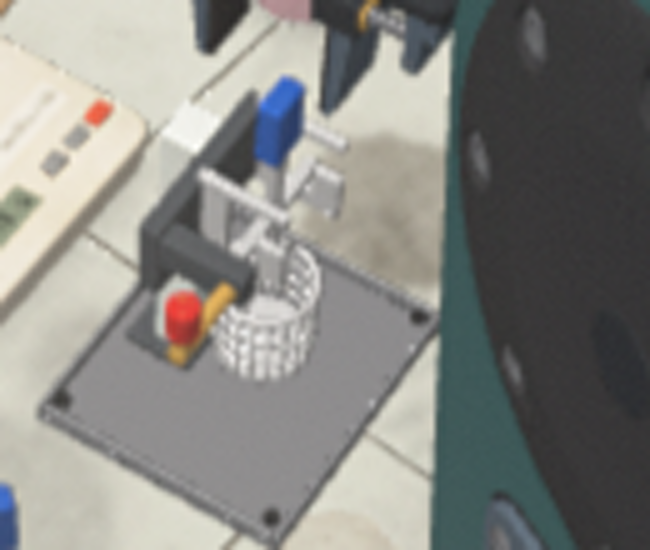

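The basket hangs in both hooks with both roofs over the bar. Now I'll go to the outer side of the knob and close the fingers on the way.

Request:
play_rows(rows=[[0,[0.015,-0.003,0],[0,0,0]],[0,[0.03,-0.004,0],[0,0,0]],[0,[0.03,-0.004,0],[0,0,0]],[0,[0.03,-0.004,0],[0,0,0]],[0,[0.028,-0.001,0],[0,0,0]],[0,[0.01,0,0],[0,0,0]],[0,[0,0,0],[0,0,0]],[0,[0,0,0],[0,0,0]],[0,[0,0,0],[0,0,0]]], grip_force=20)

```text
time: 9.38
position: [522.1, -101.1, 269.2]
eef_rot: [[-0.132, 0.991, -0.013], [0.991, 0.132, 0.005], [0.007, -0.012, -1.0]]
wrist_force: [1.0, -0.6, -0.3]
grip_width: 0.6
```

```bash
python3 st.py; python3 - <<'E'
from h import *
d=load("w9.pkl");q=np.array([566,-251.3]);h=np.radians(7.6);c,s=np.cos(h),np.sin(h)
for n,u,v,z in(("tab top ctr guess",319,286,240),("tab bottom far edge",319,241,200),("knob top",291.5,62,210),("rod tip",296,170,174)):
    w=watz(d,u,v,z)[:2]-q;print(n,c*w[0]+s*w[1],-s*w[0]+c*w[1])
E
```

```text
stand xyz of bar est [-23.6 153.9  54.5] head 7.610504226591893 [-0.013  0.005 -1.   ] 9.3833 [ 1.  -0.6 -0.3] 0.6
tab top ctr guess -0.921434256786432 -1.5672898025989108
tab bottom far edge -1.0350582241355135 11.201963103241551
knob top -14.746552762697657 105.05140941987865
rod tip -15.155832653978536 49.325722232842246
```

Request:
play_rows(rows=[[0,[0,0.004,0.015],[-0.3,-0.2,0]],[0,[0,0.003,0.018],[-0.3,-0.2,0]],[0,[0,0.001,0.015],[0,0,0]],[0,[0,0,0.007],[0,0,0]],[0,[0,0,0],[0,0,0]]])

```text
time: 9.8
position: [531.6, -104.7, 212.1]
eef_rot: [[-0.128, 0.992, 0.0], [0.992, 0.128, -0.002], [-0.002, 0.0, -1.0]]
wrist_force: [-1.5, 0.1, 0.1]
grip_width: 0.2
```

```bash
python3 st.py; python3 look.py wrist w10
```

```text
stand xyz of bar est [-14.7 149.1  -2.6] head 7.371826825311064 [ 0.    -0.002 -1.   ] 9.8 [-1.5  0.1  0.1] 0.2
9.8 [ 531.6 -104.7  212.1] [[-0.128, 0.992, 0.0], [0.992, 0.128, -0.002], [-0.002, 0.0, -1.0]] [-1.5  0.1  0.1] 0.20483390300237422 [-0.24  0.15  2.06 -0.    0.93 -0.36]
```

View pics/w10.png

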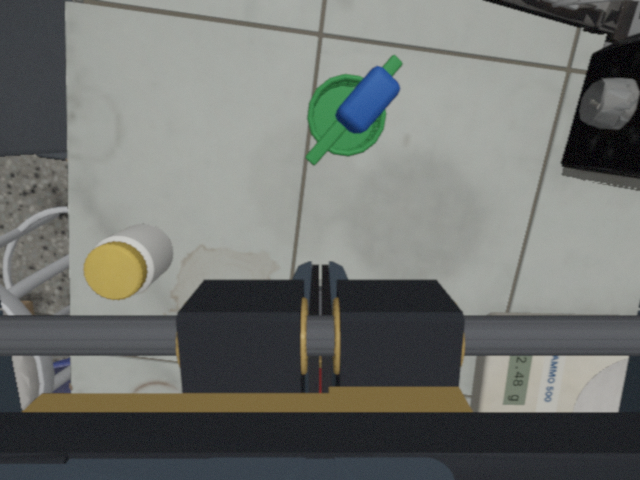

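Request:
play_rows(rows=[[0,[-0.004,-0.001,0.003],[0,0,0]],[0,[-0.008,0,0.001],[0,0,0]],[0,[-0.008,0,0],[0,0,0]],[0,[-0.006,0,0],[0,0,0]],[0,[-0.004,0,0],[0,0,0]]])

```text
time: 10.27
position: [535.7, -138.2, 210.8]
eef_rot: [[-0.128, 0.992, 0.003], [0.992, 0.128, -0.002], [-0.002, 0.002, -1.0]]
wrist_force: [0.5, 2.2, -2.5]
grip_width: 0.5
```

```bash
python3 st.py
```

```text
stand xyz of bar est [-15.1 115.4  -3.9] head 7.333632851481124 [ 0.003 -0.002 -1.   ] 10.2667 [ 0.5  2.2 -2.5] 0.5
```

Request:
play_rows(rows=[[0,[-0.005,0,0.001],[0,0,0]],[0,[-0.005,0,0.001],[0,0,0]],[0,[-0.003,0,0],[0,0,0]],[0,[-0.003,0,0],[0,0,0]]])

```text
time: 10.6
position: [538.2, -156.4, 209.6]
eef_rot: [[-0.126, 0.992, 0.003], [0.992, 0.126, -0.001], [-0.002, 0.003, -1.0]]
wrist_force: [-0.9, 18.3, 1.5]
grip_width: 0.4
```

```bash
python3 st.py
```

```text
stand xyz of bar est [-15.   97.   -5.1] head 7.265280414231457 [ 0.003 -0.001 -1.   ] 10.6 [-0.9 18.3  1.5] 0.4
```

The push met the stop: 18 N with the finger centre at y 97.8, where 98.5 was predicted. Backing off outward, then up.

Request:
play_rows(rows=[[0,[-0.001,0,0],[0,0,0]],[0,[0.01,0,0],[0,0,0]],[0,[0.02,0,0],[0,0,0]],[0,[0.015,0,-0.005],[0,0,0]],[0,[0,0,-0.03],[0,0,0]],[0,[0,0,-0.035],[0,0,0]],[0,[0,0,-0.02],[0,0,0]],[0,[0,0,0],[0,0,0]]])

```text
time: 11.27
position: [531.4, -109.6, 301.8]
eef_rot: [[-0.126, 0.992, 0.001], [0.992, 0.126, 0.001], [0.001, 0.001, -1.0]]
wrist_force: [0.8, -0.8, 1.0]
grip_width: 0.3
```

```bash
python3 st.py; python3 look.py scene s11; python3 look.py top t11; python3 - <<'E'
import cv2
s=cv2.imread("pics/s11.png"); cv2.imwrite("pics/c13.png",cv2.resize(s[120:230,295:425],None,fx=5,fy=5,interpolation=cv2.INTER_CUBIC))
E
```

```text
stand xyz of bar est [-15.6 144.2  87.1] head 7.252169703934905 [ 0.001  0.001 -1.   ] 11.2667 [ 0.8 -0.8  1. ] 0.3
11.2667 [ 531.4 -109.6  301.8] [[-0.126, 0.992, 0.001], [0.992, 0.126, 0.001], [0.001, 0.001, -1.0]] [ 0.8 -0.8  1. ] 0.34512097964158556 [-0.25  0.04  2.    0.    1.1  -0.37]
11.3167 [ 531.  -109.6  300.2] [[-0.126, 0.992, -0.0], [0.992, 0.126, 0.001], [0.001, -0.0, -1.0]] [0.5 0.2 0.8] 0.41881145095850364 [-0.25  0.04  2.    0.    1.1  -0.37]
```

View pics/c13.png

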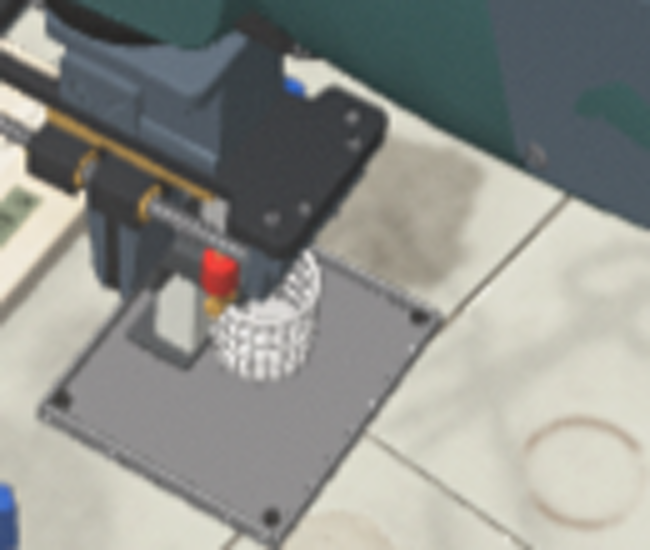

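View pics/s11.png

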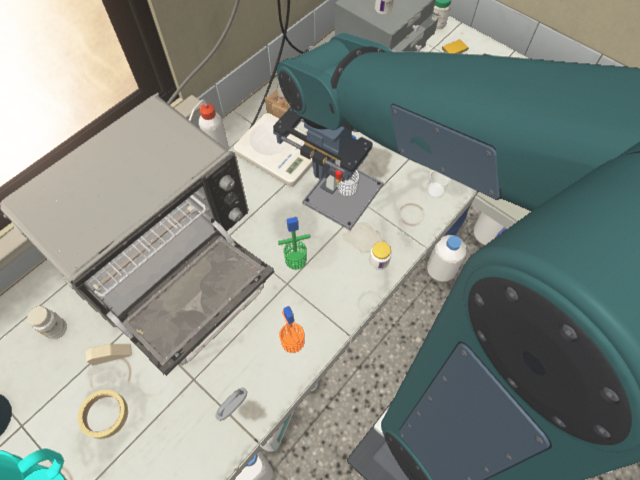

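Request:
play_rows(rows=[[0,[-0.02,0,-0.005],[0,0,0]],[0,[-0.03,0,-0.003],[0,0,0]],[0,[-0.035,0,-0.003],[0,0,0]],[0,[-0.03,0,0],[0,0,0]],[0,[-0.02,0,0],[0,0,0]],[0,[0,0,0],[0,0,0]],[0,[0,0,0],[0,0,0]]])

```text
time: 11.95
position: [544.2, -247.7, 298.3]
eef_rot: [[-0.128, 0.992, -0.014], [0.992, 0.128, 0.005], [0.007, -0.013, -1.0]]
wrist_force: [-0.5, 0.3, 0.1]
grip_width: 0.3
```

```bash
python3 st.py; python3 look.py wrist w12; python3 - <<'E'
import cv2
s=cv2.imread("pics/w12.png"); cv2.imwrite("pics/c14.png",cv2.resize(s[50:330,200:480],None,fx=2.1,fy=2.1,interpolation=cv2.INTER_CUBIC))
E
```

```text
stand xyz of bar est [-21.2   5.7  83.6] head 7.364975965620882 [-0.014  0.005 -1.   ] 11.95 [-0.5  0.3  0.1] 0.3
11.95 [ 544.2 -247.7  298.3] [[-0.128, 0.992, -0.014], [0.992, 0.128, 0.005], [0.007, -0.013, -1.0]] [-0.5  0.3  0.1] 0.2619372582153755 [-0.47  0.15  1.89 -0.    1.12 -0.59]
```

View pics/w12.png

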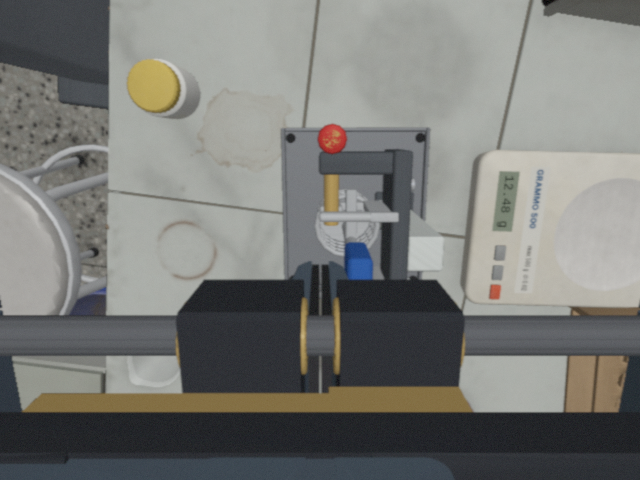

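View pics/c14.png

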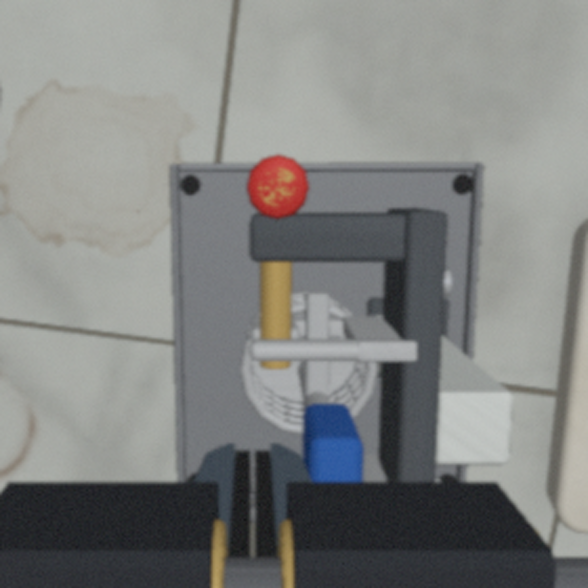

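```bash
python3 - <<'E'
from h import *
d=load("w12.pkl");q=np.array([566,-251.3]);h=np.radians(7.6);c,s=np.cos(h),np.sin(h)
for n,u,v,z in(("knob top",332.2,138.4,210),("rod tip",331.2,225.3,174),("bar end",200+317/2.1,50+292/2.1,154),("stem/tab top far edge",200+328/2.1,50+405/2.1,200)):
    w=watz(d,u,v,z)[:2]-q;print(n,c*w[0]+s*w[1],-s*w[0]+c*w[1])
S0,S1=load("scene0.pkl"),load("s11.pkl")
def cen(d,box,f):
    x0,y0,x1,y1=box;m=f(d["img"][y0:y1,x0:x1].astype(int));v,u=np.nonzero(m);return u.mean()+x0,v.mean()+y0,len(u)
yl=lambda i:(i[...,0]>i[...,2]+80)
print("jar",cen(S0,(365,235,400,275),yl),cen(S1,(365,235,400,275),yl))
E
```

```text
knob top -15.389817083836437 73.94234147301871
rod tip -15.349795509420884 17.138761335477138
bar end -1.2172794713931046 39.17490183809161
stem/tab top far edge -0.2603759955435805 11.325575315795437
jar (np.float64(381.05785123966945), np.float64(249.73140495867767), 242) (np.float64(381.085020242915), np.float64(249.77732793522267), 247)
```

Request:
play_rows(rows=[[0,[0,-0.01,-0.02],[0,0,0]],[0,[0,-0.01,-0.02],[0,0,0]],[0,[0,0,0],[0,0,0]],[0,[0,0,0],[0,0,0]],[0,[0,0,0],[0,0,0]]])

```text
time: 12.42
position: [522.8, -245.3, 334.7]
eef_rot: [[-0.132, 0.991, -0.02], [0.991, 0.132, 0.008], [0.011, -0.019, -1.0]]
wrist_force: [-0.0, -0.6, -1.5]
grip_width: 0.5
```

The knob is at y 73.9 (74 means home) and the bar end at y 39 (38 expected). Bar fore/aft offset is about −1 mm, and the jar has not moved. Handing in.

```bash
python3 -c "
from plant import manip
print(manip.sign_off())"
```

```text
the job is handed in; nothing more can be done
None
```

The dip basket is hanging in both hooks and the keeper bolt is pushed home. I handed the job in at about 12.4 s; no verdict was reported.

I gripped the steel basket by its blue tab, carried it round on the robot's side and moved it in under the roofs. I lowered it until it rested on the hooks, let go, then pushed the red knob to its stop (18 N).

**Last checks (wrist camera):**
- **Bolt:** the knob is at y = 73.9 mm (74 is home) and the bolt tip at 17.1 mm (18 is home).
- **Crossbar:** about 1 mm off the seat both fore-and-aft and sideways, and at seat height when released. I judged the basket upright by eye only.
- **Gripper:** well clear above the basket, touching nothing.

**Bystanders:**
- **Dye jar:** not moved, by comparing camera images.
- **Beaker and brush:** I did not measure these. My path stayed away from where I took the beaker to be, and I never located the brush for certain.

**Disagreements:**
- The overhead camera put the stand about 5 mm from where the wrist camera did. I used the wrist camera, whose points fitted the stand's given dimensions to within 1 mm.
- The arm drifted up to about 27 mm vertically between moves. I corrected this along the way.

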